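# Hold the turntable's collar shut on the spindle flat

## Robot

A 6-joint arm with a two-finger parallel gripper is mounted at the origin on the work surface. World frame = base frame: x ahead of the robot, y to its left, z up, the work surface at z = 0. Lengths are in mm, angles in rad, forces in N, time in s.
With the tool pointing down it reaches from about 400 to 825 mm from the base axis. Payload 7 kg.
Tool frame: the origin (TCP) lies midway between the tips of the shut fingers; the grasp point (between the pads) lies grip_point_offset behind it (grip_point_offset is the distance from the TCP to the grasp point, in mm); z points along the fingers, x is the direction in which the jaws open and shut, and the axes are right-handed (so a half turn about z gives the same grasp; the last joint's range is limited). The gripper opens to 85 mm and grips with 20 to 120 N. Pads are 22 mm wide; open, the fingers measure 114 mm over their backs; the gripper's body (76 mm by 85 mm) begins 54 mm behind the grasp point. The pads swing forward as they close: fully open they stand 13 mm farther back than shut.
Start: joints at [-1.021, 0.359, 0.012, 0, -1.224, -0.288], TCP at [174.677, -651.984, 231.302] pointing down, gripper open.
Joint ranges: [-3.07, 3.07], [-1.43, 2.12], [-1.02, 1.25], [-3.03, 1.67], [-3.05, -0], [-3.03, 3.03]. Speed limits (rad/s): [2.39, 2.39, 3.01, 3.14, 3.14, 3.14].

## Interface

Orientations are given as a unit quaternion [x, y, z, w].
In Python, from plant import * gives the robot as it stands. The module is installed in compiled form; this text tells all that it offers.
- The arm moves only by the tool move_arm, never from a script. Its argument "rows" is a list of rows, each a list of 4 numbers: the shift along the world's x, y, z in mm, then the turn about the world's z in degrees. In form: [[tx, ty, tz, yaw], ...]. A call has 1 to 5 rows; each row shifts and turns the commanded pose from where the row before left it; what a row does not reach is not made up. A row lasts 1/10 s, in which the tool goes at most 50 mm and 8.59 degrees, less where a joint would pass 70% of its speed; a pose out of reach is approached as far as the arm can. A call with a gripper value outside its range is refused whole. "fingers" is the opening, from 0 (shut) to 1 (fully open), set as the call begins (left out, the last holds). The fingers move at their own pace and stop on an object; "grip_force" is the grip in N (left out, the last holds). Time passes only in rows, so rows that do not move let the fingers close. It gives the time, the measured TCP pose, the force and the opening at its end, in the units of the state.
- state(): the state, without advancing time (a new reading comes with each control period).
- camera(name): name is "scene" or "top"; returns (picture, depth): 420x560x3 uint8, red, green, blue; 420x560 float32, mm along the optical axis (not along the pixel's ray), 0 where there is no reading.
- camera_model(name): a dict with "vfov" (degrees; the focal length in pixels is half the picture's height over the tangent of half this angle, whatever the lens; pixels are square), "cx", "cy" (the principal point, pixels), "D" ([k1, k2, p1, p2, k3] as OpenCV has them; the pictures are not rectified), "R" (3x3) and "t" (3): a world point X has camera coordinates R X + t. Camera axes: x right, y down, z forward; pixel columns grow to the right and rows downward; lengths in mm; the calibration is good to about 2 mm. A picture is of the moment at which its call begins. camera_model takes no time and is no camera call.
- finish_job(): hands the job in, once; it reports no verdict.
The state is a dict: "clock": time; "qpos": joint angles; "joint_vel": joint speeds; "effort": joint torques, N m; "position": TCP position; "ee_rot": TCP orientation; "wrist_force": force on the tool from outside, world axes, zero at the start; "wrist_torque": the same for the moment, N m; "opening": finger opening in mm.
Only numpy, scipy, OpenCV 4.12 (cv2) and the standard library are available. Lean on these libraries where they do the work, as an engineer would, in place of code of your own. Each camera call takes 0.05 s, during which the arm holds its last target. There are 200 camera calls.

## Task

The steel spindle of the lazy-susan is loose in its hinged collar: turn the spindle by its exposed top until you feel that its flat faces the flat pad of the open, swinging half of the collar, then swing that half shut so that the two halves meet edge to edge on the flat. Pinch the collar's two lugs together between the fingers and finish holding them so, without letting go (the set-screw is driven in later). Leave the jars, the mortar and the funnel where they stand.

Things in the scene. Friction and masses are not known exactly. Their poses are not given: they have to be found in the camera images.
- turntable: Fixed lazy-susan with the collar's fixed half: grey base, wooden platter 350 mm wide, its top 34 mm above the shelf. Origin on the spindle axis at shelf level. In its frame (mm): collar outer radius 28, z 58 to 82, fixed half on the +y side, swinging half on the -y side when shut, lugs pointing to -x. Jars and mortar stand on its +x and +y parts; the -x and -y parts are empty.
- turn (a joint): Turn of the steel spindle about the upright axis, rad, counter-clockwise from above; any whole turn (0, 6.28..) = flat faces the turntable's -y, to the open pad. Light friction (0.03 N m), stays where left. 30 mm diameter with one flat along it (25 mm thick across the flat); bare from z 82 to its top at 124 mm. Fingers closing squarely on the flat turn it flush.
- flat (a point): Point at the middle of the spindle's flat, 10 mm from the spindle axis, 108 mm above the shelf; turns with the spindle; its -y axis is the outward normal of the flat.
- seat (a point): Fixed point where flat must come: in the turntable's frame at x 0, y -10, z 108 mm; its axes are the turntable's.
- swing (a joint): Opening of the swinging half about the hinge, rad: 0 = shut, edges against the fixed half's; its lug swings counter-clockwise from above (from -x towards -y of the turntable) as it opens, at most 1.6. Light friction (0.02 N m), stays where left. Its flat inner pad meets the spindle's flat when shut; it cannot shut on the round of the spindle.
- lug_fixed: Straight lug of the fixed half: upright plate 66 mm long (its x), 8 mm thick (y), 24 mm tall (z), centre as origin, 70 mm above the shelf; in the turntable's frame its centre is at x -57, y +4.5 mm.
- half: The swinging half of the collar with its lug. Origin on the hinge pin at shelf level; its axes match the turntable's when shut. In its own frame (mm): the lug, of the same size as the fixed one, has its centre at x -93, y -4.5, z 70; its outer face is at y -8.5. Shut, both lugs together are 17 mm thick (gap 1 mm).
- jar_a: Squat glass jar with black cap, 64 mm diameter, 70 mm tall, standing on the platter; leave alone. Origin under its centre.
- jar_b: A second such jar, standing on the platter; leave alone.
- mortar: White ceramic mortar with pestle, 80 mm diameter, about 80 mm tall, standing on the platter; leave alone. Origin under its centre.
- funnel: Small green plastic funnel standing mouth down on the shelf beside the platter, 72 mm diameter, 66 mm tall; leave alone. Origin under its centre.
- hinge (a point): The collar's upright hinge pin: in the turntable's frame at x +36, y 0, here at z 70 mm (mid-height of the collar).

How it is judged (in metres and radians):
On the way, in this order (a step that is already met when the one before it is completed fails the run):
1. the spindle's flat faces the pad's side (within 0.3 rad) (angle between the x axis of flat and the x axis of seat, either way round below 0.3 rad and distance between flat and seat below 0.006 m), for 0.05 s.
2. the swinging half is shut on it (within 0.04 rad) (value of joint swing below 0.04 rad), for 0.1 s.
At the end, for the whole second after the job is handed in: The spindle's flat faces the pad within 0.15 rad (flat within 4 mm of seat), the swinging half is shut within 0.03 rad, and the fingers press on each of the two lugs with more than 3 N, holding them together (angle between the x axis of flat and the x axis of seat, either way round below 0.15 rad and distance between flat and seat below 0.004 m and value of joint swing below 0.03 rad and contact force between the fingers and lug_fixed above 3 N and contact force between the fingers and half above 3 N); the arm keeps its last pose, push and grip.
It fails at once if a jar, the mortar or the funnel is shifted by more than 30 mm (distance of any of jar_a, jar_b, mortar, funnel from where it was at the start of the episode above 0.03 m).
It fails at once if a bystander is tipped over (angle between any of jar_a, jar_b, mortar, funnel's own z axis and vertical above 0.4 rad).
It also fails if it takes over 72 s, if anything falls off the work surface, if the arm or the gripper's body presses on something with over 40 N, if the wrist force passes 120 N, or if a joint passes its speed limit or range.

## Working session

There is one attempt and no reset: what is moved stays moved. The work goes in short steps, Python scripts to look and compute and a tool call to move; the robot and the scene stay as the last step left them, time stands still between calls to the robot, and variables do not carry over. Pictures are saved under pics/ and viewed, about 8 in all and at most 12, crops included, and the job is handed in when it is done.

Besides the shell and the picture viewer there is one more tool, called after "Call:" as a command line: name --pt "numbers of a row" for each row, then --argument value for the rest. move_arm: Moves the arm, as the interface text tells. Its arguments: {"type":"object","properties":{"rows":{"type":"array"},"fingers":{"type":"number"},"grip_force":{"type":"number"}},"required":["rows"]}

```bash
mkdir -p pics
cat > h.py <<'E'
from plant import *
import numpy as np, cv2
def cam(n):
    m=camera_model(n); f=210/np.tan(np.radians(m["vfov"])/2)
    K=np.array([[f,0,m["cx"]],[0,f,m["cy"]],[0,0,1]]); return K,np.array(m["D"],float),np.array(m["R"]),np.array(m["t"]).ravel()
def ray(n,uv):
    K,D,R,t=cam(n); p=cv2.undistortPoints(np.array(uv,float).reshape(-1,1,2),K,D).reshape(-1,2)
    return -R.T@t,(R.T@np.c_[p,np.ones(len(p))].T).T
def onz(n,uv,z):
    c,d=ray(n,uv); return c+d*((z-c[2])/d[:,2])[:,None]
def cloud(n,dep):
    K,D,R,t=cam(n); v,u=np.nonzero(dep>0); p=cv2.undistortPoints(np.c_[u,v].astype(float).reshape(-1,1,2),K,D).reshape(-1,2)
    X=np.c_[p,np.ones(len(p))]*dep[v,u][:,None]; o=np.full(dep.shape+(3,),np.nan); o[v,u]=(X-t)@R; return o
def proj(n,X):
    K,D,R,t=cam(n); return cv2.projectPoints(np.array(X,float).reshape(-1,1,3),cv2.Rodrigues(R)[0],t,K,D)[0].reshape(-1,2)
E
python3 - <<'E'
from h import *
for n in("scene","top"):
    p,d=camera(n); np.savez(n+"0.npz",p=p,d=d); cv2.imwrite(f"pics/{n}0.png",cv2.resize(p[:,:,::-1],(784,588)))
    K,D,R,t=cam(n); print(n,-R.T@t,R[2],K[0,0])
s=state();print(s)
E
```

```text
scene [1195.68396234   20.52247096  779.08563968] [-0.63884714  0.11155878 -0.76120232] 485.3522422857239
top [520.97609615 134.69807366 870.54178308] [ 0.08411786  0.01796214 -0.99629391] 427.27641739237697
{'clock': 0.1, 'qpos': array([-1.02090217e+00,  3.59327745e-01,  1.11892844e-02, -2.75408975e-04,
       -1.22408725e+00, -2.88089308e-01]), 'joint_vel': array([-0.00015762, -0.00077464,  0.0008068 ,  0.00095679, -0.00156889,
       -0.00088641]), 'effort': array([-1.86275858e-03, -5.84764123e+01,  2.94110888e+01,  6.95458263e+00,
       -3.17221027e-03, -1.88134896e-05]), 'position': array([ 174.56624629, -651.62059968,  230.47215013]), 'ee_rot': array([ 6.08796300e-01,  7.93326249e-01,  3.76929355e-04, -6.20862908e-04]), 'wrist_force': array([-0.54918228, -0.42203442, -0.6164816 ]), 'wrist_torque': array([-0.04296697,  0.01408973, -0.00935935]), 'opening': 85.17740833529514}
```

```bash
ls; python3 -c "
import plant;print([x for x in dir(plant) if x[0]!='_'])
print(plant.grip_point_offset)"
```

```text
h.py
pics
scene0.npz
top0.npz
['IKError', 'camera', 'camera_model', 'finish_job', 'grip_point_offset', 'state']
18.700000000000003
```

View pics/top0.png

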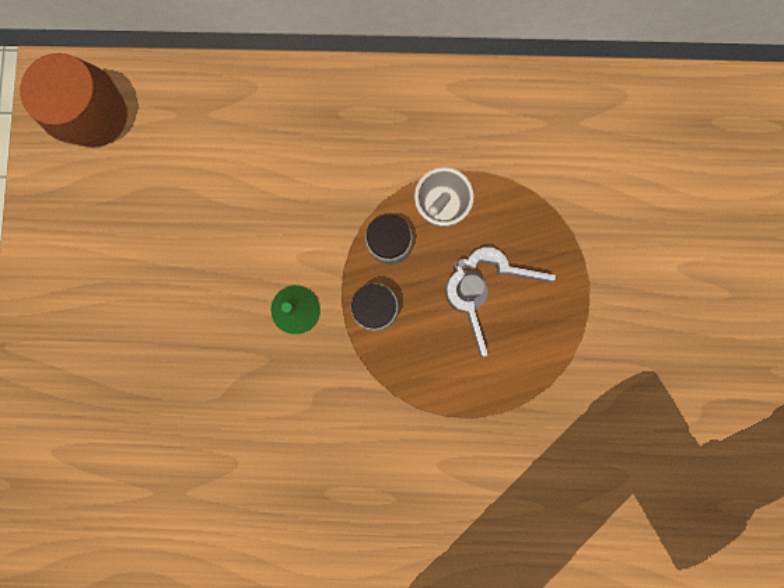

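View pics/scene0.png

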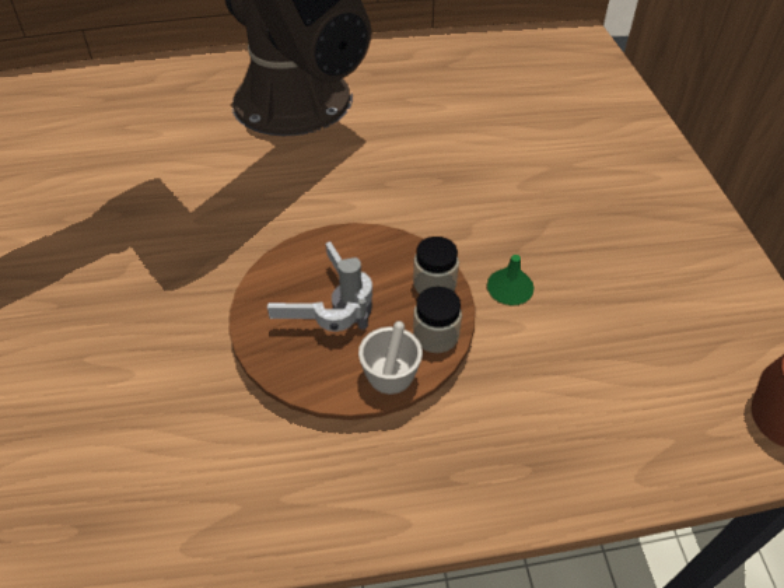

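The top view shows the spindle at about (472,287) of the 784-wide picture and the fixed lug running down to (485,353). The hinge is near (462,266) and the open lug runs right to (555,278). The jars, mortar and funnel are up and left. Next I measure from depth and colour.

Run:
```python
from h import *
z=np.load("top0.npz");p,d=z["p"],z["d"];C=cloud("top",d);Z=C[...,2]
hsv=cv2.cvtColor(p,cv2.COLOR_RGB2HSV)
R=np.zeros(Z.shape,bool);R[170:260,310:405]=1
print("platter z",np.nanmedian(Z[230:280,350:400]))
# spindle top
m=R&(Z>112)&(Z<135);v,u=np.nonzero(m);X=onz("top",np.c_[u,v],124)
print("spindle",len(X),X.mean(0),X.min(0),X.max(0),np.nanmedian(Z[m]))
g=R&(Z>70)&(Z<95)&(hsv[...,1]<70)
n,l,s,c=cv2.connectedComponentsWithStats(g.astype(np.uint8))
for i in range(1,n):
    if s[i,4]>20: print(i,s[i],c[i],np.nanmedian(Z[l==i]))
def fit(m):
    v,u=np.nonzero(m);X=onz("top",np.c_[u,v],82)[:,:2]
    r=cv2.minAreaRect(X.astype(np.float32)); return r,cv2.boxPoints(r)
f=g.copy();f[:222]=0; f[:, :325]=0
h=g.copy();h[:,:362]=0;
for m in(f,h):
    r,b=fit(m);print(m.sum(),r,b.tolist())
    v,u=np.nonzero(m);X=onz("top",np.c_[u,v],82)[:,:2];l=cv2.fitLine(X.astype(np.float32),cv2.DIST_L2,0,.01,.01).ravel();print(l,np.degrees(np.arctan2(l[1],l[0])))
cv2.imwrite("pics/crop.png",cv2.resize(p[165:265,305:410,::-1],None,fx=6,fy=6,interpolation=cv2.INTER_CUBIC))
```

```text
platter z 33.1472365054515
spindle 217 [586.75375878  58.24543481 124.        ] [575.26694746  43.67408232 124.        ] [600.31104144  73.47069317 124.        ] 123.18025436910544
1 [319 176  78  79 966] [345.72670807 202.31780538] 81.17144444944773
159 ((528.260498046875, 44.88433837890625), (61.72301483154297, 8.629149436950684), 17.807043075561523) [[497.55804443359375, 39.55438232421875], [500.19696044921875, 31.338638305664062], [558.9629516601562, 50.21429443359375], [556.3240356445312, 58.43003845214844]]
[9.5179552e-01 3.0673334e-01 5.2813800e+02 4.4849831e+01] 17.862474
179 ((609.0267944335938, -22.564395904541016), (66.6855697631836, 14.35278606414795), 74.98609924316406) [[593.4578247070312, -52.909889221191406], [607.3206176757812, -56.628028869628906], [624.5957641601562, 7.781097412109375], [610.7329711914062, 11.499237060546875]]
[ 1.8167251e-01  9.8335910e-01  6.0911108e+02 -2.2720776e+01] 79.5328
```

View pics/crop.png

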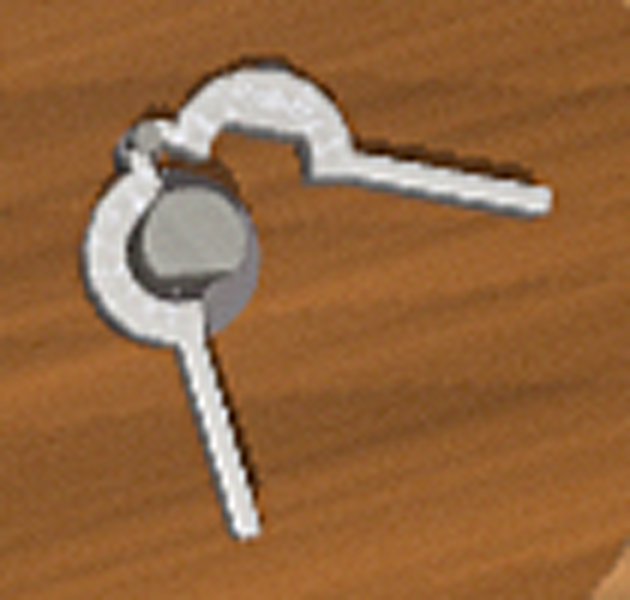

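The crop shows the flat on the spindle's lower edge, about (172,278) to (240,258), so it faces roughly along the fixed lug. It needs about +90° to face the pad. I'll refine that angle and the centre.

Run:
```python
from h import *
z=np.load("top0.npz");p,d=z["p"],z["d"];Z=cloud("top",d)[...,2]
m=np.zeros(Z.shape,np.uint8);m[170:260,310:405]=((Z>112)&(Z<135))[170:260,310:405]
c=max(cv2.findContours(m,0,cv2.CHAIN_APPROX_NONE)[0],key=len)[:,0]
X=onz("top",c,124)[:,:2]
c0=np.array([585.5,58.2])
from scipy.optimize import least_squares
def res(q):
    e=X-q[:2];r=np.linalg.norm(e,axis=1);n=np.array([np.cos(q[2]),np.sin(q[2])])
    return np.minimum(14.2-r, 9.2-e@n)
for a in(170,185,200,215):
    s=least_squares(res,[*c0,np.radians(a)],loss="soft_l1");print(s.x[:2],np.degrees(s.x[2]),s.cost)
```

```text
[585.37198108  58.07014021] 185.85376666480747 8.331006044090804
[585.37198107  58.0701402 ] 185.8537662464063 8.331006044092176
[585.37198078  58.07014066] 185.8537575238683 8.33100604413663
[585.37198107  58.07014024] 185.85376553500856 8.331006044095375
```

Call:
move_arm --pt "40 50 0 8" --pt "40 50 0 8" --pt "40 50 0 8" --pt "40 50 0 8" --pt "40 50 0 8" --fingers 1

```text
clock: 0.6
position: [331.5, -455.0, 231.0]
ee_rot: [0.298, 0.955, 0.0, -0.0]
wrist_force: [1.6, -0.2, -0.6]
opening: 85.5
```

Call:
move_arm --pt "25 43 0 8" --pt "25 43 0 8" --pt "25 43 0 8" --pt "25 43 0 8" --pt "25 43 0 8"

```text
clock: 1.1
position: [456.3, -239.8, 231.3]
ee_rot: [-0.047, 0.999, 0.0, 0.0]
wrist_force: [1.5, 0.0, -0.3]
opening: 85.4
```

Call:
move_arm --pt "20 43 0 0" --pt "20 43 0 0" --pt "20 43 0 0" --pt "20 43 0 0" --pt "0 0 0 0"

```text
clock: 1.6
position: [537.7, -65.6, 230.8]
ee_rot: [-0.046, 0.999, 0.0, -0.0]
wrist_force: [-0.3, -0.1, -1.3]
opening: 85.7
```

Call:
move_arm --pt "16 41 0 0" --pt "16 41 0 0" --pt "16 41 0 0" --pt "0 0 -40 0" --pt "0 0 -40 0"

```text
clock: 2.1
position: [584.5, 54.6, 150.8]
ee_rot: [-0.045, 0.999, 0.0, 0.001]
wrist_force: [0.6, -0.5, -1.3]
opening: 85.6
```

Call:
move_arm --pt "0 0 -30 0" --pt "0 0 -20 0" --pt "0 0 -10 0" --pt "0 0 0 0"

```text
clock: 2.5
position: [583.0, 52.6, 89.9]
ee_rot: [-0.043, 0.999, -0.0, -0.001]
wrist_force: [0.8, 0.0, -0.4]
opening: 85.5
```

Call:
move_arm --pt "2.5 5.5 0 0" --pt "0 0 0 0"

```text
clock: 2.7
position: [587.7, 59.5, 92.8]
ee_rot: [-0.044, 0.999, 0.0, 0.001]
wrist_force: [0.0, 0.1, 0.1]
opening: 85.5
```

Call:
move_arm --pt "0 0 0 0" --pt "0 0 0 0" --pt "0 0 0 0" --pt "0 0 0 0" --pt "0 0 0 0" --fingers 0 --grip_force 25

```text
clock: 3.2
position: [587.3, 58.8, 91.8]
ee_rot: [-0.044, 0.999, 0.0, 0.001]
wrist_force: [3.3, -0.8, 0.4]
opening: 24.2
```

Call:
move_arm --pt "0 0 0 0" --pt "0 0 0 0" --pt "0 0 0 0" --pt "0 0 0 0" --pt "0 0 0 0"

```text
clock: 3.7
position: [587.2, 58.8, 91.8]
ee_rot: [-0.044, 0.999, 0.0, 0.001]
wrist_force: [5.2, -1.2, 1.1]
opening: 24.5
```

Opening 24.5 mm means the pads are flush on the flat. Now I turn +102.5°, following the off-centre midpoint.

Call:
move_arm --pt "0 0.3 0 8.5" --pt "-0.1 0.3 0 8.5" --pt "-0.1 0.3 0 8.5" --pt "-0.2 0.3 0 8.5" --pt "-0.2 0.3 0 8.5"

```text
clock: 4.2
position: [585.8, 60.1, 91.7]
ee_rot: [-0.406, 0.914, -0.0, 0.0]
wrist_force: [1.8, -2.2, 5.6]
opening: 24.5
```

Call:
move_arm --pt "-0.3 0.2 0 8.5" --pt "-0.3 0.2 0 8.5" --pt "-0.3 0.2 0 8.5" --pt "-0.4 0.1 0 8.5" --pt "0 0 0 0"

```text
clock: 4.7
position: [584.3, 60.1, 91.7]
ee_rot: [-0.655, 0.756, -0.0, -0.0]
wrist_force: [2.5, -4.2, 4.3]
opening: 24.7
```

Call:
move_arm --pt "-0.4 0.1 0 8.5" --pt "-0.4 0 0 8.5" --pt "-0.4 0 0 8.5" --pt "0 0 0 0" --pt "0 0 0 0"

```text
clock: 5.2
position: [583.3, 59.6, 91.7]
ee_rot: [0.804, -0.595, 0.0, 0.001]
wrist_force: [3.5, -7.8, 4.5]
opening: 24.4
```

Run:
```python
from h import *
s=state();q=s["ee_rot"];print(s["position"],2*np.degrees(np.arctan2(q[1],q[0]))%360,s["qpos"],s["wrist_force"],s["wrist_torque"],s["opening"])
```

```text
[583.25605529  59.63336785  91.74785519] 287.0095988878379 [ 0.436122    0.34118817 -0.36528526  0.00187335 -0.86518306  1.43033235] [ 3.53460784 -7.81085809  4.51845872] [-2.66810897 -1.28047803  0.02081368] 24.351486989533566
```

Call:
move_arm --pt "0 0 0 0.8" --pt "0 0 0 0"

```text
clock: 5.4
position: [583.2, 59.6, 91.7]
ee_rot: [0.808, -0.589, 0.0, 0.001]
wrist_force: [3.3, -6.9, 3.1]
opening: 24.1
```

Call:
move_arm --pt "0 0 0 0" --pt "0 0 0 0" --pt "0 0 0 0" --pt "0 0 0 0" --pt "0 0 0 0" --fingers 1

```text
clock: 5.9
position: [583.0, 61.2, 91.2]
ee_rot: [0.808, -0.589, -0.0, 0.0]
wrist_force: [-0.1, 0.2, 0.5]
opening: 85.5
```

Call:
move_arm --pt "0 0 30 0" --pt "0 0 40 0" --pt "-40 -40 20 0" --pt "-40 -40 0 0" --pt "-40 -40 0 0"

```text
clock: 6.4
position: [478.1, -43.6, 178.4]
ee_rot: [0.808, -0.589, 0.0, -0.0]
wrist_force: [0.7, -1.0, 0.8]
opening: 84.9
```

Call:
move_arm --pt "-10 -40 0 0" --pt "0 -40 0 0" --pt "0 0 0 0" --fingers 0

```text
clock: 6.7
position: [468.4, -126.1, 178.3]
ee_rot: [0.807, -0.591, 0.0, -0.0]
wrist_force: [-0.6, -0.6, -0.7]
opening: 44.2
```

Run:
```python
from h import *
s=state();print(s["position"],s["opening"])
p,d=camera("top");np.savez("top1.npz",p=p,d=d)
cv2.imwrite("pics/crop1.png",cv2.resize(p[150:300,280:430,::-1],(600,600),interpolation=cv2.INTER_CUBIC))
a=np.radians(17.9);ex=np.array([np.cos(a),np.sin(a)]);ey=np.array([-ex[1],ex[0]]);c=np.array([585.5,58.1])
H=c+36*ex; print("hinge",H)
hsv=cv2.cvtColor(p,cv2.COLOR_RGB2HSV);Z=cloud("top",d)[...,2]
g=(Z>70)&(Z<95)&(hsv[...,1]<70);g[:,:362]=0;g[:170]=0;g[260:]=0;g[:,405:]=0
v,u=np.nonzero(g);X=onz("top",np.c_[u,v],82)[:,:2]
print(len(X))
X=X[np.linalg.norm(X-H,axis=1)>70];l=cv2.fitLine(X.astype(np.float32),cv2.DIST_L2,0,.01,.01).ravel();
far=X[np.argsort(-np.linalg.norm(X-H,axis=1))[:8]].mean(0)
print(l,"open deg",np.degrees(np.arctan2(l[1],l[0]))-17.9,"far",far)
```

```text
[ 468.36028396 -126.09372503  178.29111723] 44.15449048276841
hinge [619.75739854  69.16483824]
178
[ 1.6590452e-01  9.8614180e-01  6.0784302e+02 -2.8494486e+01] open deg 62.55021 far [603.96393979 -54.30143565]
```

View pics/crop1.png

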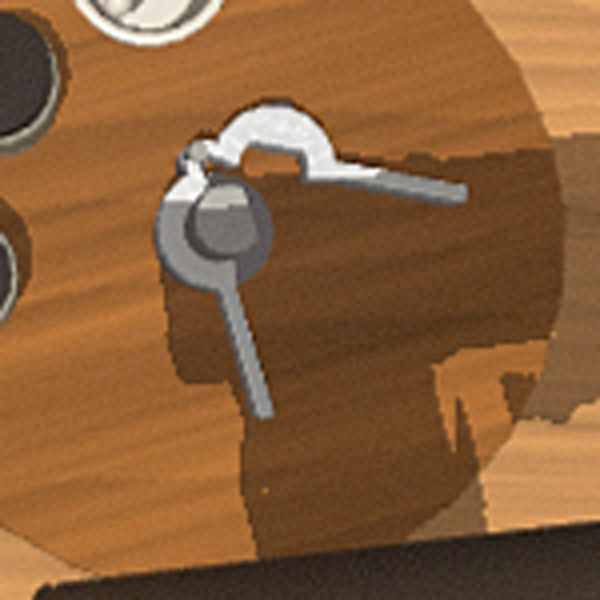

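The spindle flat now faces right, towards the pad. The open lug ends at about crop (467,193), so it hasn't moved (62° open). Next is the pushing arc.

Run:
```python
import numpy as np
H=np.array([619.8,69.2])
def P(t,x,y):
    a=np.radians(17.9+t);return H+[x*np.cos(a)-y*np.sin(a),x*np.sin(a)+y*np.cos(a)]
print("start",P(62,-105,-40)); q=None
for t in [62,55,48,41,34,27,20,15,10]:
    w=P(t,-105,-26);print(t,w.round(1),None if q is None else (w-q).round(1));q=w
print("pinch",P(0,-111,0))
```

```text
start [640.76662096 -41.18750294]
62 [627.  -38.7] None
55 [613.8 -38.8] [-13.2  -0.1]
48 [600.7 -37.3] [-13.1   1.5]
41 [587.8 -34.1] [-12.8   3.1]
34 [575.5 -29.5] [-12.4   4.7]
27 [563.8 -23.3] [-11.7   6.1]
20 [552.9 -15.8] [-10.9   7.5]
15 [545.8  -9.7] [-7.2  6.2]
10 [539.2  -2.9] [-6.6  6.8]
pinch [514.17302117  35.08341542]
```

Call:
move_arm --pt "43 14 0 0" --pt "43 20 0 0" --pt "43 20 0 0" --pt "42 24 0 0" --pt "0 0 0 0"

```text
clock: 7.25
position: [644.3, -41.3, 176.0]
ee_rot: [0.809, -0.588, -0.0, 0.0]
wrist_force: [-1.8, -0.3, -0.1]
opening: -0.0
```

Call:
move_arm --pt "0 0 -40 0" --pt "0 0 -40 0" --pt "0 0 -20 0" --pt "0 0 -14 0" --pt "0 0 0 0"

```text
clock: 7.75
position: [639.1, -44.5, 62.0]
ee_rot: [0.808, -0.589, -0.001, 0.001]
wrist_force: [0.1, -0.6, 0.2]
opening: -0.3
```

Call:
move_arm --pt "-9 1 0 0" --pt "-8 1 0 0" --pt "-7 0 0 0" --pt "-7 0 0 0" --pt "0 0 0 0"

```text
clock: 8.25
position: [608.4, -43.0, 64.8]
ee_rot: [0.808, -0.589, 0.0, -0.0]
wrist_force: [1.0, 0.0, 0.4]
opening: -0.0
```

Call:
move_arm --pt "-6.5 0.5 0 0" --pt "-6.5 1 0 0" --pt "-6.5 1.5 0 0" --pt "-6.5 1.5 0 0" --pt "0 0 0 0"

```text
clock: 8.75
position: [582.1, -38.4, 64.0]
ee_rot: [0.808, -0.589, -0.0, 0.0]
wrist_force: [-0.4, 0.1, -1.0]
opening: 0.1
```

Call:
move_arm --pt "-6 2 0 0" --pt "-6 2.5 0 0" --pt "-6 3 0 0" --pt "-6 3 0 0" --pt "0 0 0 0"

```text
clock: 9.25
position: [558.3, -27.6, 64.0]
ee_rot: [0.808, -0.589, -0.0, 0.0]
wrist_force: [0.4, -0.2, -0.4]
opening: -0.3
```

Call:
move_arm --pt "-5.5 3.5 0 0" --pt "-5.5 4 0 0" --pt "0 0 0 0"

```text
clock: 9.55
position: [547.4, -20.1, 64.0]
ee_rot: [0.808, -0.589, -0.0, 0.0]
wrist_force: [0.9, 0.3, 0.2]
opening: 0.0
```

Run:
```python
from h import *
s=state();print(s["position"],s["wrist_force"])
for n in("scene",):
    p,d=camera(n); cv2.imwrite(f"pics/s2.png",cv2.resize(p[150:300,140:350,::-1],(784,560),interpolation=cv2.INTER_CUBIC))
```

```text
[547.43496454 -20.13880805  63.97420865] [0.85497051 0.26023818 0.24546376]
```

View pics/s2.png

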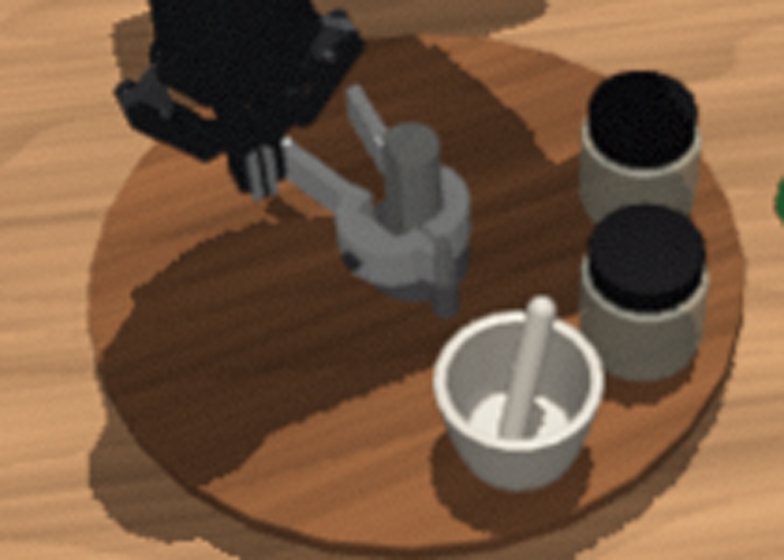

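The half follows the fingers; the lugs at crop (285,145) and (360,95) are about 20° apart. I keep pushing to about 8°.

Call:
move_arm --pt "-3 5 0 0" --pt "-3 5 0 0" --pt "-3 5 0 0" --pt "-1 3 0 0" --pt "0 0 0 0"

```text
clock: 10.1
position: [538.1, -2.0, 64.0]
ee_rot: [0.808, -0.589, 0.0, -0.0]
wrist_force: [0.1, 0.7, 0.0]
opening: 0.3
```

Run:
```python
from h import *
s=state();print(s["position"],s["wrist_force"])
for n in("scene",):
    p,d=camera(n); cv2.imwrite(f"pics/s3.png",cv2.resize(p[150:250,170:310,::-1],(784,560),interpolation=cv2.INTER_CUBIC))
```

```text
[538.11254047  -1.96270387  64.03231543] [0.13485535 0.70099105 0.04939427]
```

View pics/s3.png

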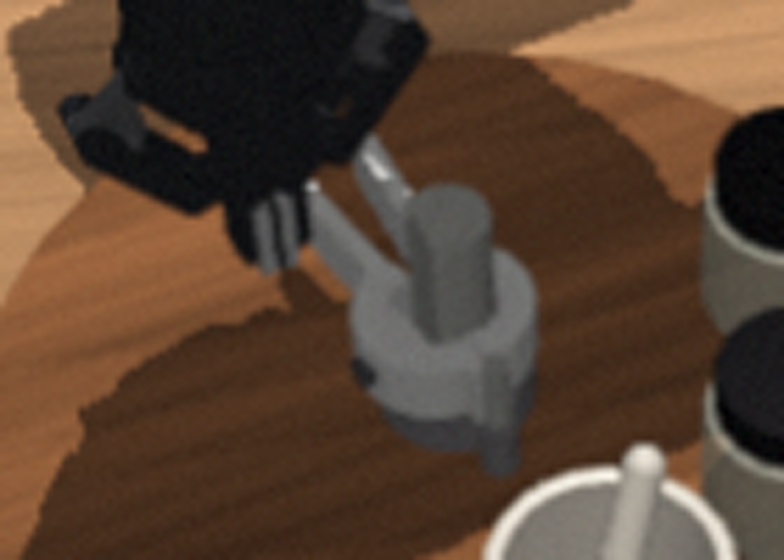

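About 10° remains between the lugs at (315,190) and (370,150). I push a little further, back off, rise, then straddle both lugs.

Call:
move_arm --pt "-1.5 4 0 0" --pt "0 0 0 0" --pt "8 -25 0 0" --pt "0 0 45 0" --pt "0 0 45 0"

```text
clock: 10.65
position: [543.8, -24.4, 153.7]
ee_rot: [0.808, -0.59, -0.001, 0.002]
wrist_force: [2.3, 0.8, 1.4]
opening: 0.2
```

Call:
move_arm --pt "-15 29 0 0" --pt "-15 29 0 0" --pt "0 0 0 0" --pt "0 0 0 0" --pt "0 0 0 0" --fingers 1

```text
clock: 11.15
position: [514.9, 34.2, 153.9]
ee_rot: [0.808, -0.589, 0.0, 0.0]
wrist_force: [0.4, 0.2, 0.7]
opening: 72.4
```

Run:
```python
from h import *
s=state();print(s["position"],s["opening"])
p,d=camera("top");Z=cloud("top",d)[...,2]
cv2.imwrite("pics/s4.png",cv2.resize(p[150:300,270:420,::-1],(560,560),interpolation=cv2.INTER_CUBIC))
```

```text
[514.92085667  34.20586419 153.89450467] 72.4239522720884
```

View pics/s4.png

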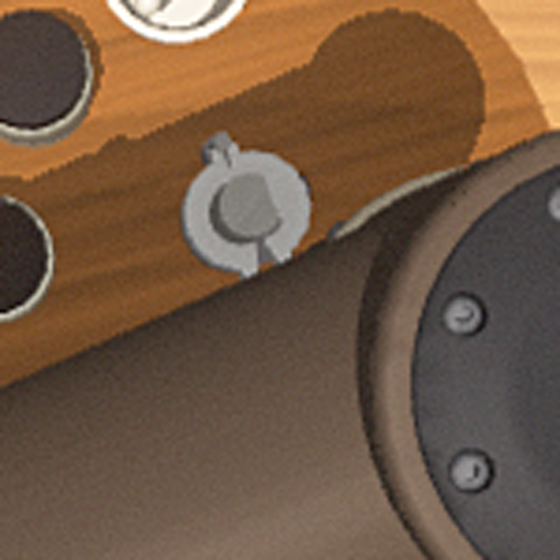

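The collar is nearly shut around (247,212), with a narrow gap at (265,255), and the flat faces the swinging half on the right. I descend over the lugs and pinch.

Call:
move_arm --pt "0 0 -30 0" --pt "0 0 -30 0" --pt "0 0 -20 0" --pt "0 0 -12 0" --pt "0 0 -6 0"

```text
clock: 11.7
position: [514.5, 33.8, 54.8]
ee_rot: [0.808, -0.59, -0.0, 0.001]
wrist_force: [-0.0, 0.3, 0.3]
opening: 85.5
```

Call:
move_arm --pt "0 0 0 0" --pt "0 0 0 0" --pt "0 0 0 0"

```text
clock: 12.0
position: [515.4, 34.7, 56.9]
ee_rot: [0.808, -0.589, 0.0, -0.001]
wrist_force: [-0.2, -0.4, -0.8]
opening: 85.5
```

Call:
move_arm --pt "0 0 0 0" --pt "0 0 0 0" --pt "0 0 0 0" --pt "0 0 0 0" --pt "0 0 0 0" --fingers 0 --grip_force 40

```text
clock: 12.5
position: [514.6, 34.9, 56.2]
ee_rot: [0.808, -0.589, -0.0, -0.0]
wrist_force: [-1.4, 3.5, 0.4]
opening: 15.7
```

Call:
move_arm --pt "0 0 0 0" --pt "0 0 0 0" --pt "0 0 0 0" --pt "0 0 0 0" --pt "0 0 0 0"

```text
clock: 13.0
position: [514.5, 35.0, 56.1]
ee_rot: [0.808, -0.589, -0.0, -0.0]
wrist_force: [-3.1, 3.1, 3.7]
opening: 15.8
```

Run:
```python
from h import *
s=state();print(s["position"],s["opening"],s["wrist_force"],s["wrist_torque"])
p,d=camera("scene");p2,_=camera("top")
a=cv2.resize(p[150:250,170:310,::-1],(560,400),interpolation=cv2.INTER_CUBIC);b=cv2.resize(p2[180:230,310:360,::-1],(240,240),interpolation=cv2.INTER_CUBIC)
o=np.zeros((400,800,3),np.uint8);o[:,:560]=a;o[:240,560:]=b;cv2.imwrite("pics/s5.png",o)
```

```text
[514.51857119  34.95689399  56.14517335] 15.764005566736856 [-3.10778585  3.09655411  3.68354785] [ 1.47360975  1.22370657 -0.03359832]
```

View pics/s5.png

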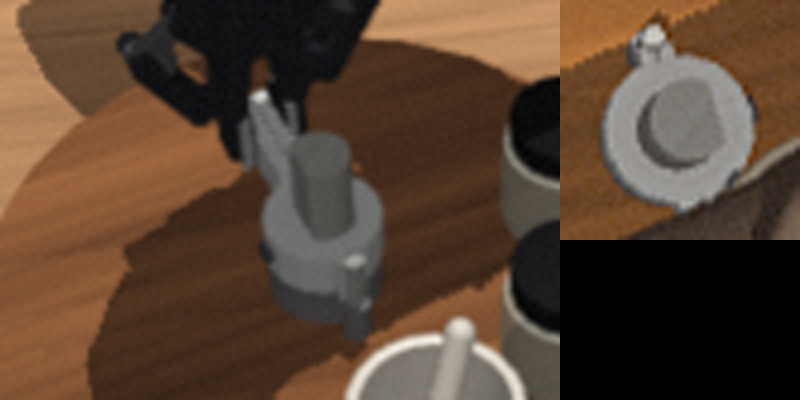

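The lugs at about (265,120) are together between the pads, the collar ring is closed with no gap, and the flat faces the swinging half. I'm handing in.

```bash
python3 -c "
from plant import *
finish_job();s=state();print(s['clock'],s['opening'],s['wrist_force'])"
```

```text
the job is handed in; nothing more can be done
the job is handed in; nothing more can be done
```

I turned the spindle, shut the swinging half of the collar on its flat, and handed the job in at about 13 s, with the fingers still pinching the two lugs together. No verdict is reported, so what follows rests on my own last checks.

- **Spindle:** I gripped it square on its flat (24.5 mm opening, against 25 mm across the flat) and turned it about 103° counter-clockwise so the flat faces the pad.
- **Collar:** I pushed the swinging half from about 62° open to under 10°, then closed the fingers over both lugs with a 40 N grip setting to shut it.
- **Last checks:** the picture showed the collar ring closed with no visible gap, the lugs together between the pads, and the flat facing the swinging half. The sideways force on the wrist was only about 3 N in each axis.
- **Readings that disagreed:** the final opening read 15.8 mm against a nominal 17 mm. The gripper had already read about 0.6 mm low on the spindle, so I take the rest as the lugs being squeezed together. I did not measure the force on each lug separately.
- **Bystanders:** the arm was kept clear of the jars, mortar and funnel. The jars and the mortar looked undisturbed in the last pictures, but I did not re-measure them, and the funnel was out of frame.

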